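# Load the cell, then hold the sprung cover at its middle mark

## Task

I want to trim this load cell. Stand the largest of the four check weights upright in the middle of the small raised load plate of the stand and let go of it; then take the sprung cover of the junction box by its bar handle, raise it to the long middle mark on the quadrant beside it (never as far as the last mark, which trips the cut-out), and keep holding it there so that I can reach the trimmers: the job finishes while you are still holding the cover. Leave everything else where it is.

Things in the scene. Friction and masses are not known exactly. Their poses are not given: they have to be found in the camera images.
- weight_big: The largest of four loose knobbed check weights: plain grey metal, 42 mm across, 66 mm high, about 0.5 kg. Straight-sided from the underside up to about 38 mm, then a shoulder, neck and knob. Origin: centre of the underside; z up.
- load_stand: Load cell stand, fixed to the table: steel base disc 80 mm across, canister 60 mm across up to height 50 mm, slim stem 22 mm across, and on it a small round flat load plate 44 mm across without rim, whose top is 86 mm above the table. Nothing on it at the start. Origin: centre of the underside.
- seat (a point): Centre of the top face of the load plate, 86 mm above the table.
- jbox: Junction box, fixed to the table: plain metal box 130 (x) x 150 (y) mm, 72 mm high, closed by a flat sprung cover 6 mm thick. Origin: centre of the underside; its -x side is the front (towards the robot; yaw varies by about 0.2 rad), its +x side carries the hinge.
- middle_mark (a point): The long middle mark on the rim of the steel quadrant that stands on the box's left (+y) side: an arc of 112 mm radius about the hinge line, 83 to 111 mm to the left of the box's middle, its top 0.17 m above the table. Three black marks cross the rim; the middle one is the longest and proudest. A pointer on the cover's left edge moves along the rim.
- hinge_mid (a point): Middle of the cover's hinge line: in the box frame x = +65 mm, y = 0, height 72 mm. The hinge line runs along the box's y axis. Axes as the box's.
- cover_angle (a joint): Opening angle of the cover in rad: 0 shut, grows as the front edge rises; the middle mark is 0.60 (34 degrees), the last mark 0.92, hard stop 1.2. A spring pulls it shut with about 5 N at the bar when shut and about 7 N at 0.60; let go, it snaps shut.
- cover: The flat grey sprung cover with its bar handle: 132 x 152 x 6 mm. Origin: on the hinge line, in its middle (as hinge_mid); -x towards its front edge; it turns with the cover.
- bar (a point): Round steel bar handle near the cover's front edge, along the box's y axis: 10 mm thick, 75 mm clear between its two posts, 29 mm clear above the cover. The point is the middle of the bar's axis. From the hinge line it lies 126 mm to the front and 40 mm up when shut, 81 mm to the front and 104 mm up at 0.60 rad (arc of 132 mm radius). The round bar can turn between the fingers.
- weight_mid: Bystander, loose: second largest check weight, 31 mm across, 49 mm high, of the same knobbed shape; not to be moved. Origin: centre of the underside.
- weight_small: Bystander, loose: third check weight, 24 mm across, 39 mm high, of the same knobbed shape; not to be moved. Origin: centre of the underside.
- weight_tiny: Bystander, loose: smallest check weight, 20 mm across, 30 mm high, of the same knobbed shape; not to be moved. Origin: centre of the underside.
- spanner: Bystander, loose: steel open-end spanner, 154 x 29 x 7 mm. Origin: centre of the underside.
- tape: Bystander, loose: black roll of tape, 59 mm across, 19 mm high, lying flat. Origin: centre of the underside.
- calculator: Bystander, loose: desk calculator, 122 x 68 x 13 mm, in front of the tall indicator cabinet. Origin: centre of the underside.
- date_stamp: Bystander, loose: hand stamp with an upright black handle, 48 x 26 x 68 mm. Origin: centre of the underside.
Things that resemble listed ones, but are neither listed nor needed, are in the scene too. Of the things shaped like the weight_big, the grey one is meant.

How it is judged (in metres and radians):
On the way, in this order (a step that is already met when the one before it is completed fails the run):
1. the largest weight stands on the load plate, let go (horizontal distance between weight_big and seat below 0.01 m and z of weight_big in the frame of seat between -0.004 and 0.004 m and angle between weight_big's own z axis and vertical below 0.1 rad and contact force between weight_big and the fingers below 0.1 N and linear speed of weight_big below 0.02 m/s), for 0.3 s.
2. the cover is held at the middle mark (value of joint cover_angle between 0.52 and 0.68 rad and contact force between cover and the fingers above 1 N and distance between the grasp point and bar below 0.035 m), for 0.3 s.
At the end, for the whole second after the job is handed in: The largest check weight stands upright on the load plate, within 10 mm of its middle and untouched, and the fingers hold the cover by its bar handle, still, at 0.60 rad within 0.08 rad (the middle mark) (all of step 2 and horizontal distance between weight_big and seat below 0.01 m and z of weight_big in the frame of seat between -0.004 and 0.004 m and angle between weight_big's own z axis and vertical below 0.1 rad and contact force between weight_big and the arm below 0.1 N and velocity of joint cover_angle between -0.1 and 0.1 rad/s); the arm keeps its last pose, push and grip.
It fails at once if the cover is raised to the last mark (value of joint cover_angle above 0.88 rad).
It fails at once if another thing on the table is moved by more than 30 mm (distance of any of weight_mid, weight_small, weight_tiny, spanner, tape, calculator, date_stamp from where it was at the start of the episode above 0.03 m).
It also fails if it takes over 64 s, if anything falls off the work surface, if the arm or the gripper's body presses on something with over 40 N, if the wrist force passes 120 N, or if a joint passes its speed limit or range.

## Robot

A 6-joint arm with a two-finger parallel gripper is mounted at the origin on a cart in front of the work surface, level with it; the furniture and walls round the work are solid. World frame = base frame: x ahead of the robot, y to its left, z up, the work surface at z = 0. Lengths are in m, angles in degrees, forces in N, time in s.
With the tool pointing down it reaches from about 0.25 to 0.725 m from the base axis. Payload 9.7 kg.
Tool frame: the origin (TCP) lies between the finger pads; the fingertips stand 11 mm ahead of it and the grasp point (between the pads) lies 8 mm behind it; z points along the fingers, x is the direction in which the jaws open and shut, and the axes are right-handed (so a half turn about z gives the same grasp; the last joint's range is limited). The gripper opens to 85 mm and grips with 20 to 120 N. Pads are 22 mm wide; open, the fingers measure 114 mm over their backs; the gripper's body (76 mm by 85 mm) begins 54 mm behind the grasp point. The pads swing forward as they close: fully open they stand 13 mm farther back than shut.
Start: joints at [-70.474, 4.979, 10.078, 95.1, 0, 90], TCP at [0.184, -0.518, 0.242] pointing down, gripper open.
Joint ranges: [-179.16, 179.16], [-48.56, 103.87], [-65.8, 70.77], [-126.05, 130.52], [-82.76, 87.17], [-180, 180]. Speed limits (degrees/s): [127.2, 127.2, 147.25, 180, 180, 180].

## Interface

Orientations are given as [roll, pitch, yaw] about the fixed x, y, z axes, in that order (R = Rz(yaw) Ry(pitch) Rx(roll)).
In Python, from workcell import get_obs, camera, job_done, spotter gives the robot as it stands.
- The arm moves only by the tool play_rows, never from a script. Its argument "rows" is a list of rows, each a list of 3 entries, a list of its own where there are three numbers: the closure, from 0 (fully open) to 1 (shut), then the shift along the tool's x, y, z in cm, then the turn, a rotation vector about the tool's x, y, z in degrees. In form: [[claw, [x, y, z], [wx, wy, wz]], ...]. A call has 1 to 12 rows; each row shifts and turns the pose as measured when the row begins, along the tool's axes as they then stand; what a row does not reach is not made up. A row lasts 1/10 s, in which the tool goes at most 50 mm and 8.59 degrees, less where a joint would pass 70% of its speed; a pose out of reach is approached as far as the arm can. A call is refused whole if a number of a shift passes 5 or a number of a turn 8.59, either way. A call with a gripper value outside its range is refused whole. The fingers move at their own pace and stop on an object; "newtons" is the grip in N (left out, the last holds). Time passes only in rows, so rows that do not move let the fingers close. It gives the time, the measured TCP pose, the force and the opening at its end, in the units of the state.
- get_obs(): the state, without advancing time (a new reading comes with each control period).
- camera(name): name is "side" or "top" or "wrist"; returns a dict with "img" (384x512x3 uint8, red, green, blue), "intrinsics" (3x3 intrinsics, pixels), "xyz" and "orientation" of the camera in the world. Camera axes: x right, y down, z forward; pixel columns grow to the right and rows downward; lengths in m; the calibration is good to about 2 mm. A picture is of the moment at which its call begins. There is no depth.
- job_done(): hands the job in, once; it reports no verdict.
Trained networks look in a picture, given as the dict that the camera call returned (one of the last four; its "shot" number tells which), for a name from the list of things; names that differ only in an ending like _2 or _b are one class to them, and where a whole thing is asked for, a point or a joint stands for the part that bears it (a point fixed in the world has none). Each returns a list of dicts, best first, with "confidence" (0 to 1); they miss things now and then, are a little off and sometimes report something else, mostly with a low value. They report only what shows in the picture. A call takes as long as a camera call. They do not tell look-alikes from the thing itself.
- spotter.spot_in(picture, thing): "point" ([x, y, z] in m, in world coordinates, good to about 4 mm: the middle of the surface that is visible of it).
- spotter.trace(picture, thing): "pixels" (384x512 bool, what is visible of it).
The state is a dict: "time": time; "q": joint angles; "qd": joint speeds; "joint_efforts": joint torques, N m; "ee_pos": TCP position; "tcp_rot": TCP orientation; "wrist_force": force on the tool from outside, world axes, zero at the start; "torque": the same for the moment, N m; "opening": finger opening in m.
Only numpy, scipy, OpenCV 4.12 (cv2) and the standard library are available. Lean on these libraries where they do the work, as an engineer would, in place of code of your own. Each camera call takes 0.05 s, during which the arm holds its last target.

## Working session

There is one attempt and no reset: what is moved stays moved. The work goes in short steps, Python scripts to look and compute and a tool call to move; the robot and the scene stay as the last step left them, time stands still between calls to the robot, and variables do not carry over. Pictures are saved under pics/ and viewed, and the job is handed in when it is done.

Besides the shell and the picture viewer there is one more tool, called after "Request:" as name(argument=value, ...), one argument or row to a line, values as JSON. play_rows: Moves the arm, as the interface text tells. Its arguments: {"type":"object","properties":{"rows":{"type":"array","items":{"type":"array"}},"newtons":{"type":"number"}},"required":["rows"]}

```bash
ls; mkdir -p pics
python3 - <<'E'
from workcell import get_obs, camera, job_done, spotter
import cv2
print(get_obs())
for n in ["side","top"]:
    c=camera(n); cv2.imwrite(f"pics/{n}0.png",cv2.resize(c["img"][:,:,::-1],(800,600),interpolation=cv2.INTER_CUBIC)); print(n,c["xyz"],c["orientation"],c["intrinsics"])
    for t in ["weight_big","load_stand","jbox","bar","cover"]:
        for r in spotter.spot_in(c,t): print(t,r)
E
```

```text
pics
{'time': 0.0, 'q': array([-7.04726710e+01,  5.01200844e+00,  1.00355773e+01,  9.51006601e+01,
        2.68233435e-05,  8.99994284e+01]), 'qd': array([-0.06043617,  0.02552827,  0.07030488,  0.0790217 ,  0.06182658,
       -0.03224045]), 'joint_efforts': array([ 7.10315926e-04, -5.20387459e+01,  4.64808583e+01,  1.61793520e-02,
        1.38636501e-04,  9.31706381e-06]), 'ee_pos': array([ 0.18376932, -0.51816258,  0.24158441]), 'tcp_rot': array([-1.79999972e+02,  7.70912682e-02, -7.04720994e+01]), 'wrist_force': array([-0.1189041 , -0.3449159 , -0.37653546]), 'torque': array([-0.00713554,  0.00399537, -0.00292663]), 'opening': 0.08535762355593678}
side [0.34886825 0.99859346 0.56685634] [-115.18708213   -0.58626133 -171.45542333] [[353.14913693   0.         258.38001397]
 [  0.         353.14913693 195.92973085]
 [  0.           0.           1.        ]]
weight_big {'point': [0.6208, 0.3953, 0.042], 'confidence': 0.55}
weight_big {'point': [0.4096, 0.1918, 0.0387], 'confidence': 0.54}
load_stand {'point': [0.5517, 0.3188, 0.0356], 'confidence': 0.62}
load_stand {'point': [0.5662, 
[... 230 characters left out ...]
[0.3956, 0.4007, 0.0156], 'confidence': 0.61}
cover {'point': [0.5576, 0.0685, 0.0789], 'confidence': 0.64}
top [0.35907484 0.02874321 1.36243559] [-173.17820434   -0.79655791  -90.48839969] [[420.187834     0.         255.02657622]
 [  0.         420.187834   189.37978265]
 [  0.           0.           1.        ]]
weight_big {'point': [0.4061, 0.1743, 0.0457], 'confidence': 0.68}
weight_big {'point': [0.6172, 0.3851, 0.0408], 'confidence': 0.49}
load_stand {'point': [0.5478, 0.285, 0.0455], 'confidence': 0.58}
jbox {'point': [0.5709, 0.0511, 0.0766], 'confidence': 0.82}
bar {'point': [0.5759, 0.0516, 0.0809], 'confidence': 0.78}
cover {'point': [0.5756, 0.0456, 0.0776], 'confidence': 0.89}
```

View pics/side0.png

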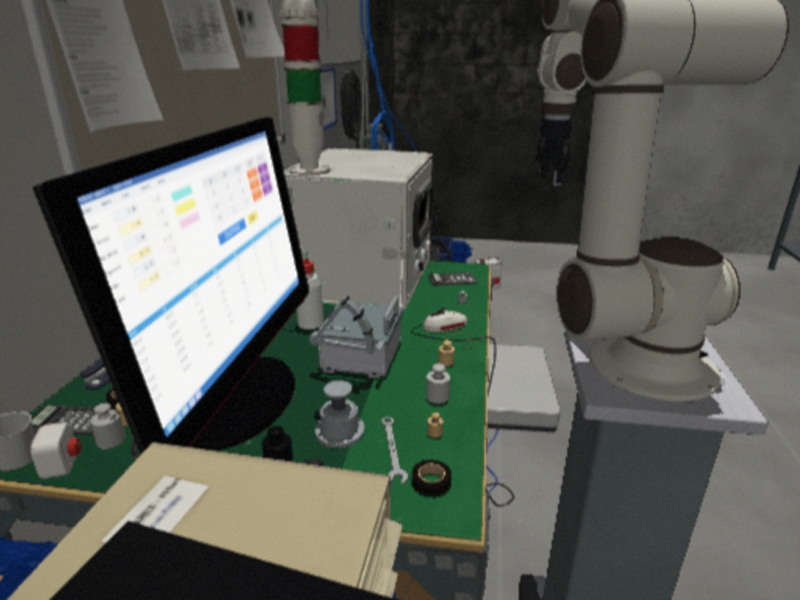

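View pics/top0.png

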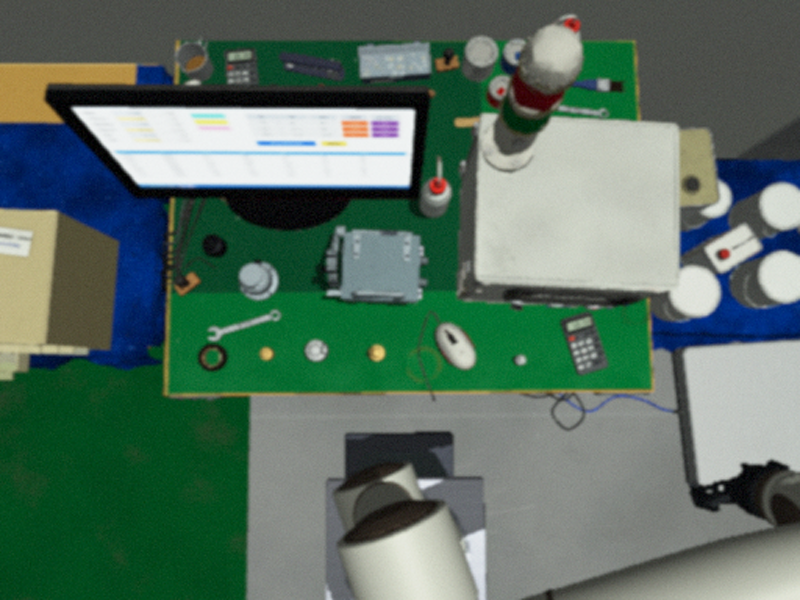

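```bash
cat > h.py <<'E'
from workcell import get_obs, camera, job_done, spotter
import cv2, numpy as np
from scipy.spatial.transform import Rotation as R
def rot(e): return R.from_euler('xyz',e,degrees=True)
def ray(c,u,v):
    d=np.linalg.inv(c["intrinsics"])@np.array([u,v,1.]); return np.array(c["xyz"]),rot(c["orientation"]).as_matrix()@d
def plane(c,u,v,z):
    o,d=ray(c,u,v); return o+d*(z-o[2])/d[2]
def proj(c,p):
    q=rot(c["orientation"]).as_matrix().T@(np.array(p)-c["xyz"]); k=c["intrinsics"]@q; return k[:2]/k[2]
def save(c,n,box=None,s=1.5625):
    im=c["img"][:,:,::-1]
    if box: x0,y0,x1,y1=box; im=im[y0:y1,x0:x1]; s=min(800/(x1-x0),600/(y1-y0))
    cv2.imwrite(f"pics/{n}.png",cv2.resize(im,None,fx=s,fy=s,interpolation=cv2.INTER_CUBIC))
E
python3 - <<'E'
from h import *
c=camera("top")
save(c,"top_crop",(100,130,290,260))
s=camera("side"); save(s,"side_crop",(180,180,320,320))
for t in ["weight_big","weight_mid","weight_small","weight_tiny","load_stand","date_stamp","tape","spanner","calculator"]:
    for p,n in((c,"top"),(s,"side")):
        for r in spotter.spot_in(p,t)[:3]: print(n,t,r["point"],r["confidence"],proj(p,r["point"]).round(0))
for uv in((297,187),(411,193),(297,79)): print(plane(c,*uv,0.3))
E
```

```text
top weight_big [0.6189, 0.3811, 0.0425] 0.56 [138. 158.]
top weight_big [0.4065, 0.1705, 0.0454] 0.52 [204. 225.]
top weight_big [0.5684, 0.0562, 0.0797] 0.44 [240. 171.]
side weight_big [0.409, 0.1906, 0.0407] 0.89 [279. 245.]
side weight_big [0.6214, 0.3987, 0.0434] 0.7 [176. 286.]
top weight_mid [0.4022, 0.0556, 0.0351] 0.63 [241. 226.]
side weight_tiny [0.5646, 0.1193, 0.0769] 0.18 [228. 216.]
top load_stand [0.5478, 0.2835, 0.0428] 0.92 [168. 180.]
side load_stand [0.5506, 0.318, 0.0374] 0.56 [216. 269.]
top date_stamp [0.5469, 0.4428, 0.0208] 0.55 [120. 182.]
top tape [0.3987, 0.3867, 0.0176] 0.78 [136. 228.]
top tape [0.5733, 0.0521, 0.0755] 0.65 [241. 170.]
side tape [0.3976, 0.4009, 0.0122] 0.66 [274. 308.]
top spanner [0.4594, 0.336, 0.0023] 0.61 [154. 209.]
side spanner [0.5569, 0.0628, 0.0781] 0.51 [235. 207.]
top calculator [0.4199, -0.3747, 0.0108] 0.82 [374. 220.]
side calculator [0.4201, -0.3656, 0.0093] 0.66 [289. 178.]
side calculator [0.5557, 0.0657, 0.0744] 0.56 [235. 209.]
side calculator [0.411, 0.1959, 0.0414] 0.37 [278. 246.]
[ 0.49143568 -0.09428971  0.3       ]
[ 0.47399318 -0.38594935  0.3       ]
[ 0.77800793 -0.10013846  0.3       ]
```

View pics/top_crop.png

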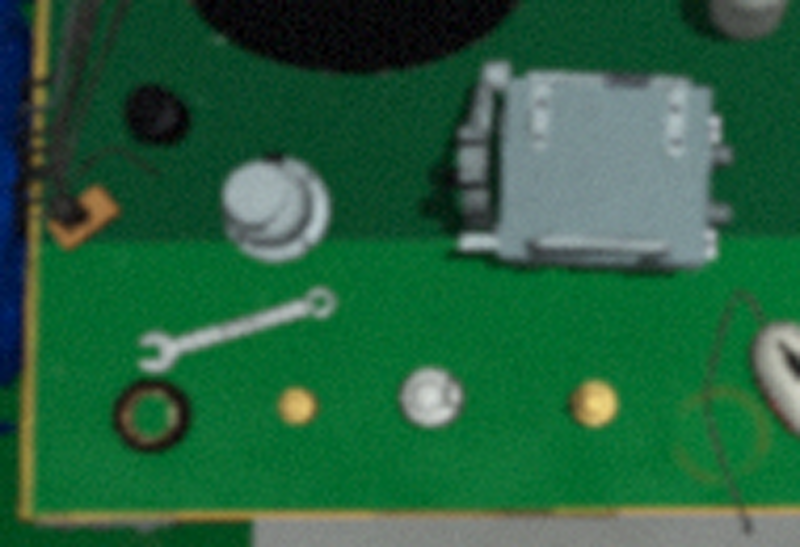

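View pics/side_crop.png

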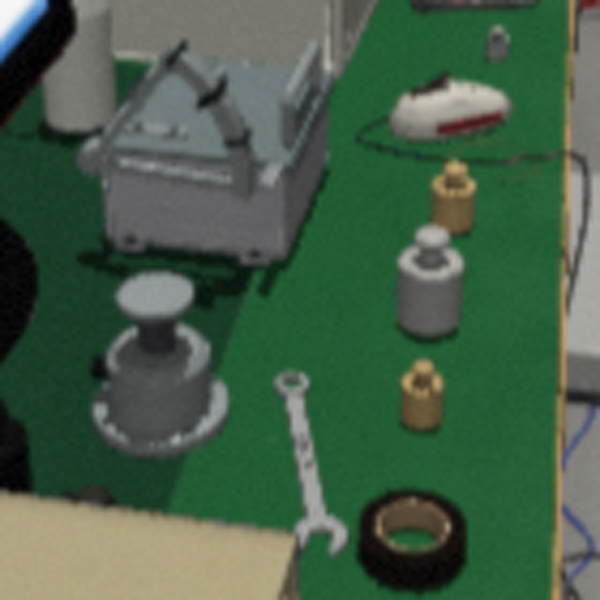

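Candidates for weight_big, as top-camera native pixels:
- Grey weight at (204,225).
- Black look-alike at (138,158).
- Brass weights at (241,226) and (170,226).
- Tiny grey weight at (333,230).

The close crop shows the (204,225) one as plain grey, knobbed and the largest in the row, so that is the one I'm taking. The stand is at (168,180) and the box at (240,171), with its bar along the front edge.

Request:
play_rows(
  rows=[
    [0,[-3.6,-2.65,0],[0,0,0]],
    [0,[-3.6,-2.65,0],[0,0,0]],
    [0,[-3.6,-2.65,0],[0,0,0]],
    [0,[-3.6,-2.65,0],[0,0,0]],
    [0,[-3.6,-2.65,0],[0,0,0]],
    [0,[-3.6,-2.65,0],[0,0,0]],
    [0,[-3.6,-2.65,0],[0,0,0]],
    [0,[-3.6,-2.65,0],[0,0,0]],
    [0,[-3.6,-2.65,0],[0,0,0]],
    [0,[-3.6,-2.65,0],[0,0,0]],
    [0,[-3.6,-2.65,0],[0,0,0]],
    [0,[-3.6,-2.65,0],[0,0,0]],
  ],
  newtons=40,
)

```text
time: 2.8
ee_pos: [0.3421, 0.0091, 0.2415]
tcp_rot: [-179.6, -0.1, -71.1]
wrist_force: [2.2, -1.0, -0.4]
opening: 0.0853
```

Request:
play_rows(
  rows=[
    [0,[0,0,0],[0,0,-8.5]],
    [0,[0,0,0],[0,0,-8.5]],
    [0,[0,0,0],[0,0,-8.5]],
    [0,[0,0,0],[0,0,-8.5]],
    [0,[0,0,0],[0,0,-8.5]],
    [0,[0,0,0],[0,0,-8.5]],
    [0,[0,0,0],[0,0,-8.5]],
    [0,[0,0,0],[0,0,-8.5]],
    [0,[0,0,0],[0,0,-5]],
  ],
)

```text
time: 3.7
ee_pos: [0.3426, 0.0172, 0.2422]
tcp_rot: [-179.9, -0.5, 3.2]
wrist_force: [-0.1, 0.4, 0.1]
opening: 0.0854
```

Request:
play_rows(
  rows=[
    [0,[0.6,-4.4,0],[0,0,3]],
    [0,[0.6,-4.4,0],[0,0,0]],
    [0,[0.6,-4.4,0],[0,0,0]],
    [0,[0,0,0],[0,0,0]],
    [0,[0,0,0],[0,0,0]],
  ],
)

```text
time: 4.2
ee_pos: [0.3581, 0.1527, 0.2432]
tcp_rot: [-179.9, -0.7, 0.3]
wrist_force: [-0.2, -0.4, -0.1]
opening: 0.0854
```

Run:
```python
from h import *
c=camera("wrist"); save(c,"w1"); print(c["xyz"],c["orientation"]); o=get_obs(); print(o["ee_pos"],o["tcp_rot"])
for t in ["weight_big","load_stand"]:
    for r in spotter.spot_in(c,t): print(t,r,proj(c,r["point"]))
t=camera("top"); save(t,"top1",(100,100,330,260))
```

```text
[0.35537607 0.23247245 0.37468709] [162.16073526  -0.6613566    0.33662782]
[0.35813716 0.15234511 0.2431024 ] [-179.86160369   -0.68121481    0.26505182]
weight_big {'point': [0.4074, 0.1818, 0.0528], 'confidence': 0.76} [305.37796211 147.45009623]
load_stand {'point': [0.5418, 0.2979, 0.0466], 'confidence': 0.7} [452.27176174  24.47919044]
```

View pics/w1.png

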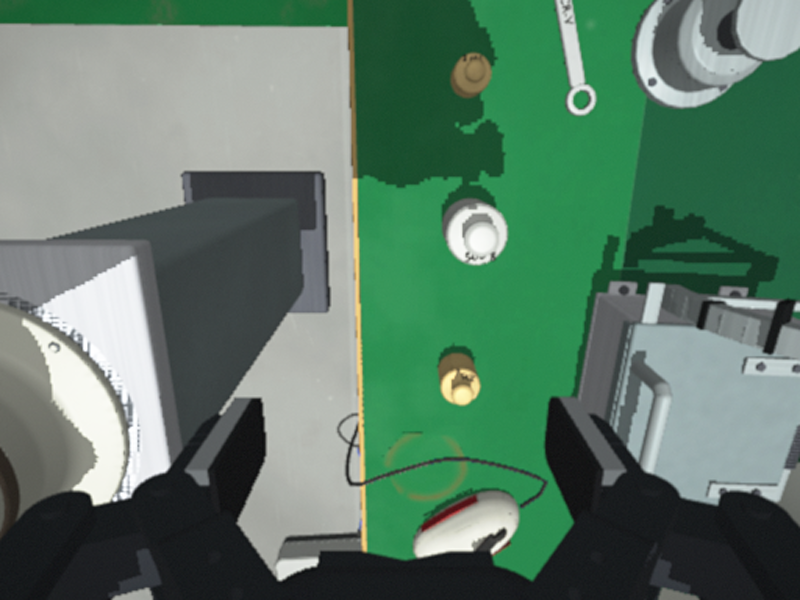

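View pics/top1.png

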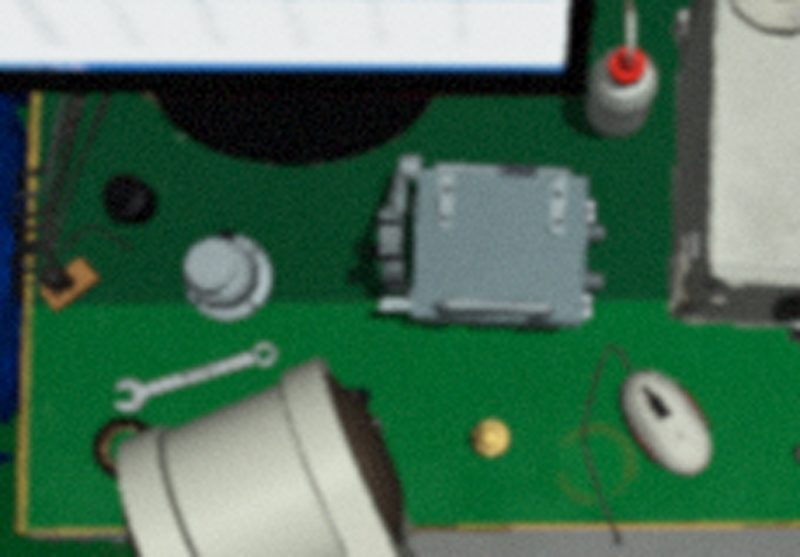

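Run:
```python
from h import *
c=camera("wrist")
print("knob",plane(c,481/1.5625,238/1.5625,.064))
save(c,"w1c",(270,110,340,180))
m=spotter.trace(c,"weight_big")[0]["pixels"]; ys,xs=np.nonzero(m); print(xs.min(),xs.max(),ys.min(),ys.max())
t=camera("top"); save(t,"top_st",(140,155,190,205)); save(t,"top_jb",(200,135,280,200))
```

```text
knob [0.40884301 0.17695087 0.064     ]
283 324 125 166
```

View pics/w1c.png

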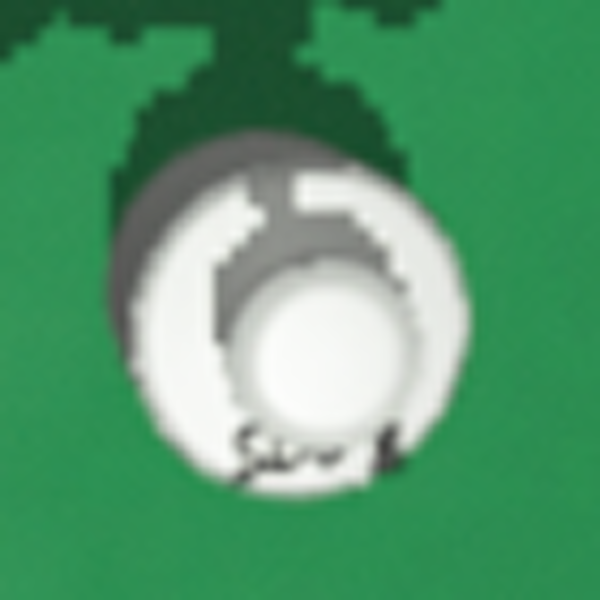

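View pics/top_st.png

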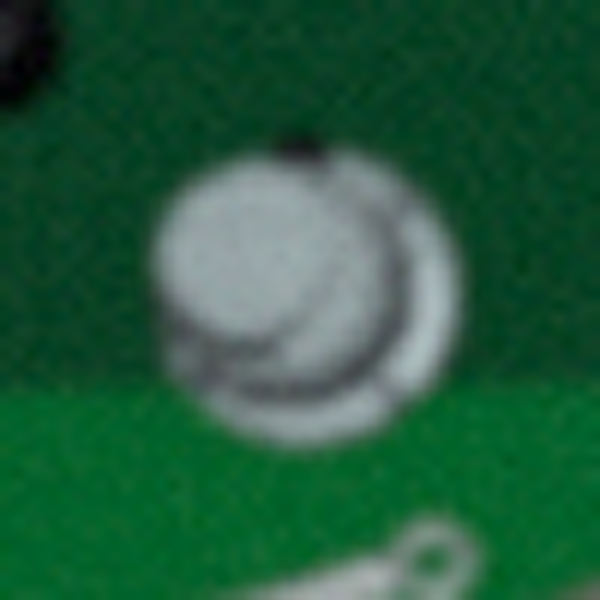

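View pics/top_jb.png

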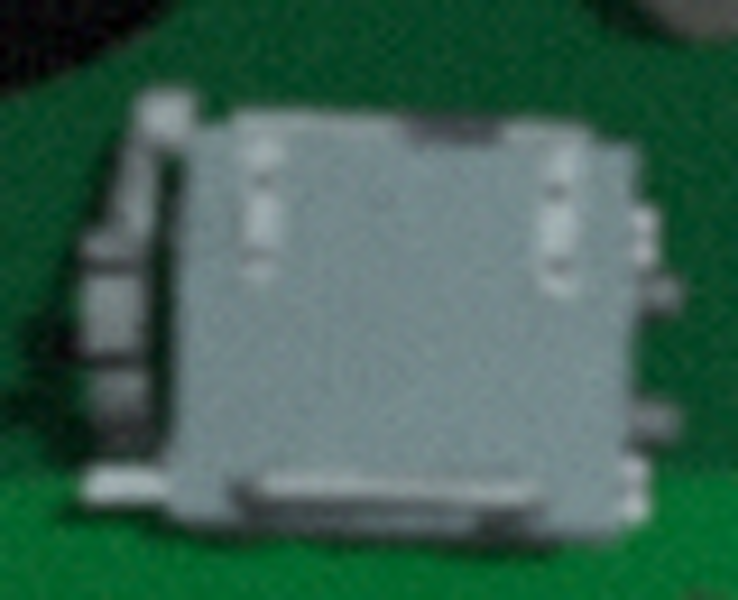

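Run:
```python
from h import *
c=camera("wrist")
P=lambda u,v,z:print(plane(c,u,v,z).round(4))
P(307.9,150.6,.066);P(305,148.5,.04)
c=camera("top")
print("top cam");P(160.4,175.7,.086);P(166,179.75,.006)
s=9.225
for u,v,z in((245,490,.115),(540,490,.115),(170,520,.078),(620,545,.078),(195,128,.078),(635,150,.078)): P(200+u/s,135+v/s,z)
```

```text
[0.4086 0.1791 0.066 ]
[0.4098 0.177  0.04  ]
top cam
[0.5558 0.2991 0.086 ]
[0.5547 0.2977 0.006 ]
[0.5126 0.0952 0.115 ]
[ 5.119e-01 -4.000e-04  1.150e-01]
[0.5072 0.1221 0.078 ]
[ 0.4978 -0.0278  0.078 ]
[0.6402 0.1139 0.078 ]
[ 0.6318 -0.0344  0.078 ]
```

Request:
play_rows(
  rows=[
    [0,[2.6,-1.3,0],[0,-0.7,0]],
    [0,[2.5,-1.3,0],[0,0,0]],
    [0,[0,0,4],[0,0,0]],
    [0,[0,0,4],[0,0,0]],
    [0,[0,0,4],[0,0,0]],
    [0,[0,0,0],[0,0,0]],
    [0,[0,0,0],[0,0,0]],
  ],
)

```text
time: 5.35
ee_pos: [0.4136, 0.1773, 0.1235]
tcp_rot: [-179.7, -0.3, -0.1]
wrist_force: [-0.4, 0.2, 0.3]
opening: 0.0853
```

Run:
```python
from h import *
c=camera("wrist"); save(c,"w2"); print(c["xyz"],c["orientation"]); o=get_obs(); print(o["ee_pos"],o["tcp_rot"])
for p in((.409,.178,.066),(.409,.178,.04)):print(proj(c,p)*1.5625)
print(proj(c,o["ee_pos"])*1.5625)
```

```text
[0.41237126 0.25668508 0.25521435] [ 1.62322401e+02 -2.98116296e-01 -1.36335420e-01]
[0.41355564 0.17727029 0.12350317] [-1.79717310e+02 -3.14370723e-01 -1.45310073e-01]
[394.90820202 347.82508248]
[395.69471385 326.55148483]
[407.0654212  421.95339229]
```

View pics/w2.png

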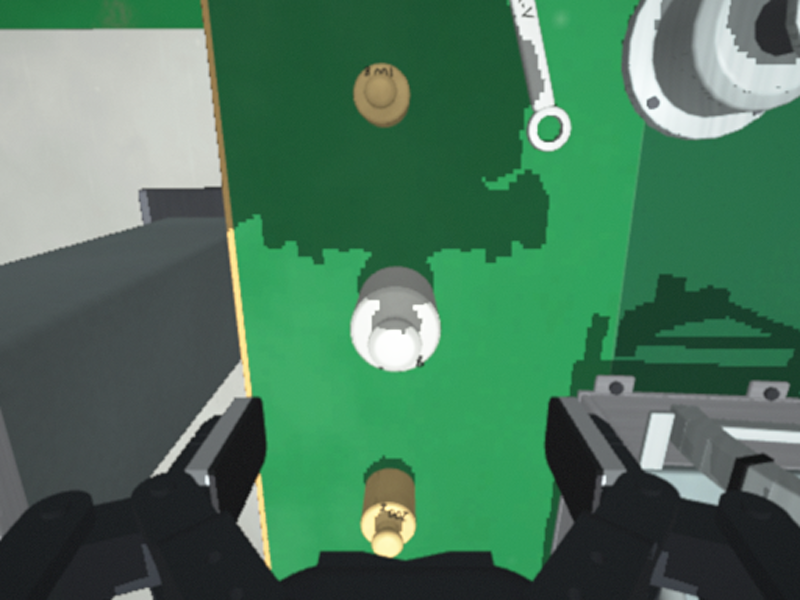

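Request:
play_rows(
  rows=[
    [0,[-0.4,-0.1,2.5],[0,0,0]],
    [0,[0,0,4],[0,0,0]],
    [0,[0,0,3],[0,0,0]],
    [0,[0,0,1],[0,0,0]],
    [0,[0,0,0],[0,0,0]],
    [0,[0,0,0],[0,0,0]],
  ],
)

```text
time: 6.0
ee_pos: [0.4184, 0.182, 0.0306]
tcp_rot: [-179.3, -1.4, -0.2]
wrist_force: [-0.3, -0.0, 0.6]
opening: 0.0851
```

Request:
play_rows(
  rows=[
    [0,[-0.9,0.3,0],[-0.7,-1.4,0]],
    [0,[0,0,0],[0,0,0]],
    [0,[0,0,0],[0,0,0]],
  ],
)

```text
time: 6.3
ee_pos: [0.4108, 0.1797, 0.0348]
tcp_rot: [-179.9, -0.1, -0.2]
wrist_force: [-0.2, 0.3, -0.7]
opening: 0.0856
```

Request:
play_rows(
  rows=[
    [0,[-0.2,0.1,1],[0,0,0]],
    [0,[0,0,0.7],[0,0,0]],
    [0,[0,0,0],[0,0,0]],
    [0,[0,0,0],[0,0,0]],
  ],
)

```text
time: 6.7
ee_pos: [0.4088, 0.1787, 0.0166]
tcp_rot: [-179.9, -0.2, -0.2]
wrist_force: [-0.0, 0.4, 0.0]
opening: 0.0851
```

Request:
play_rows(
  rows=[
    [1,[0,0,0],[0,0,0]],
    [1,[0,0,0],[0,0,0]],
    [1,[0,0,0],[0,0,0]],
    [1,[0,0,0],[0,0,0]],
    [1,[0,0,0],[0,0,0]],
    [1,[0,0,0],[0,0,0]],
    [1,[0,0,0],[0,0,0]],
    [1,[0,0,0],[0,0,0]],
  ],
)

```text
time: 7.5
ee_pos: [0.4089, 0.1787, 0.0168]
tcp_rot: [-179.9, -0.2, -0.2]
wrist_force: [-0.4, -1.5, -0.2]
opening: 0.0408
```

Request:
play_rows(
  rows=[
    [1,[0,0,-1],[0,0,0]],
    [1,[0,0,-3],[0,0,0]],
    [1,[0,0,-4],[0,0,0]],
    [1,[0,0,-4],[0,0,0]],
    [1,[0,0,-3],[0,0,0]],
    [1,[0,0,0],[0,0,0]],
    [1,[0,0,0],[0,0,0]],
  ],
)

```text
time: 8.2
ee_pos: [0.4056, 0.1773, 0.1716]
tcp_rot: [180.0, 0.2, -0.2]
wrist_force: [-0.1, -0.6, -4.2]
opening: 0.041
```

Run:
```python
from h import *
c=camera("wrist"); save(c,"w3"); o=get_obs(); print(o["ee_pos"],o["tcp_rot"],o["opening"],o["wrist_force"])
print(proj(c,(.5555,.2985,.086))*1.5625)
```

```text
[0.4055993  0.17725615 0.17153213] [179.9706092    0.21349187  -0.19044888] 0.04047054103216422 [-0.75531445  0.05362402 -2.90825038]
[784.25792749  38.10482592]
```

View pics/w3.png

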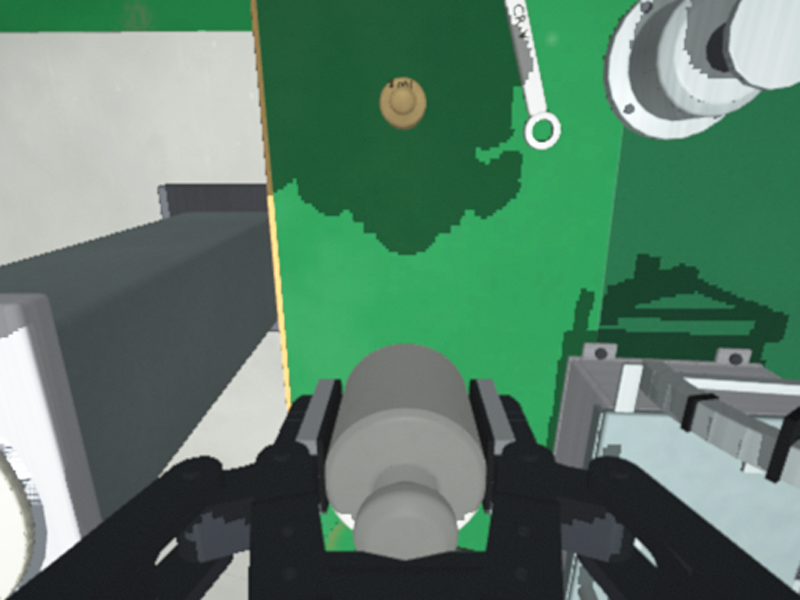

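Request:
play_rows(
  rows=[
    [1,[3.2,-1.9,0],[0,0,0]],
    [1,[3.2,-1.9,0],[0,0,0]],
    [1,[3.2,-1.9,0],[0,0,0]],
    [1,[0,0,0],[0,0,0]],
    [1,[0,0,0],[0,0,0]],
  ],
)

```text
time: 8.75
ee_pos: [0.5016, 0.2343, 0.161]
tcp_rot: [179.6, 0.9, -0.2]
wrist_force: [0.2, 0.1, -3.9]
opening: 0.0409
```

Run:
```python
from h import *
c=camera("wrist"); save(c,"w4"); o=get_obs(); print(o["ee_pos"],o["tcp_rot"],o["opening"],o["wrist_force"])
print(proj(c,(.5555,.2985,.086))*1.5625)
s=camera("side");t=camera("top")
a,d=ray(s,195,189);b,e=ray(t,267,123)
k=np.linalg.lstsq(np.array([d,-e]).T,b-a,rcond=None)[0]; print("monitor corner",a+d*k[0],b+e*k[1])
```

```text
[0.50139449 0.23414385 0.16070285] [179.63947735   0.92403387  -0.21450203] 0.04030819756477617 [-0.1611576  -0.52735105 -5.39129861]
[540.09005276 187.42732551]
monitor corner [ 0.71166521 -0.03108045  0.08596238] [ 0.71936217 -0.0293479   0.08805947]
```

View pics/w4.png

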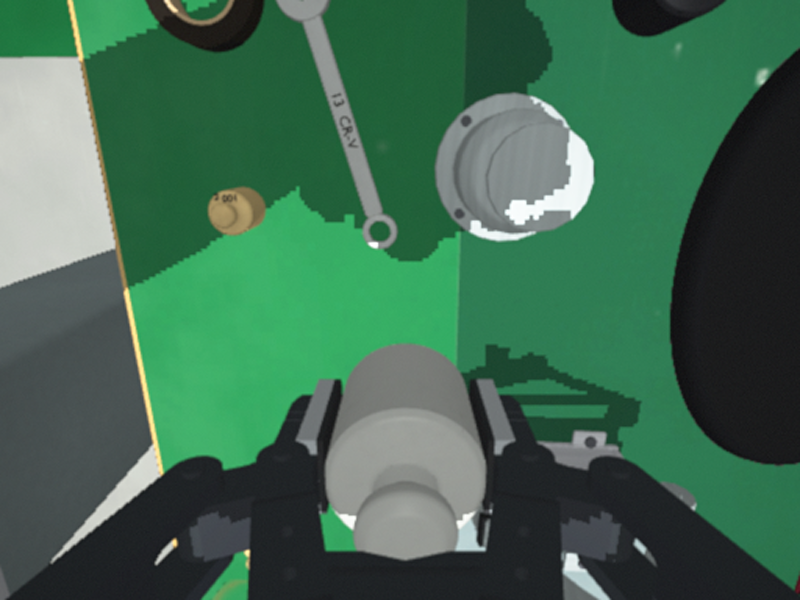

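Run:
```python
from h import *
c=camera("wrist"); save(c,"w4c",(270,50,390,160)); print(proj(c,(.5555,.2985,.086)))
for p in((.5555,.2985,.086),):
  im=cv2.imread("pics/w4c.png"); s=600/110
  for a in np.arange(0,360,4):
    q=proj(c,np.array(p)+.022*np.array([np.cos(np.radians(a)),np.sin(np.radians(a)),0])); cv2.circle(im,(int((q[0]-270)*s),int((q[1]-50)*s)),1,(0,0,255),-1)
  cv2.imwrite("pics/w4d.png",im)
```

```text
[345.41125621 119.31946994]
```

View pics/w4d.png

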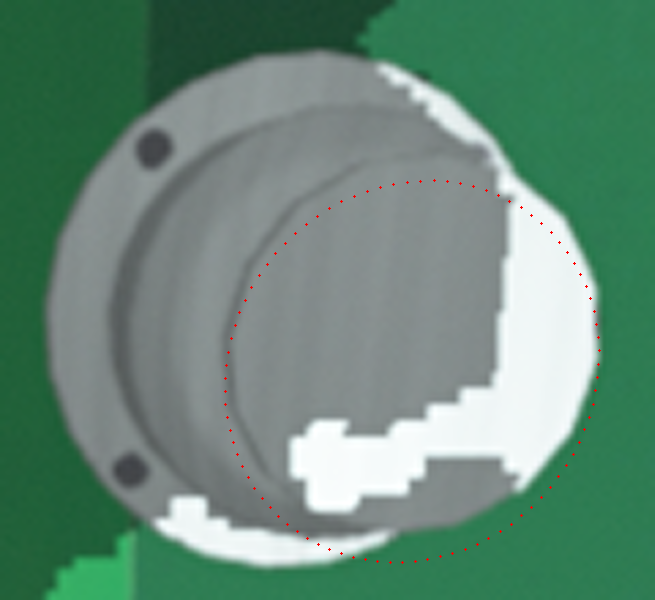

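Run:
```python
from h import *
c=camera("wrist"); o=get_obs(); T=rot(o["tcp_rot"]).as_matrix(); x0,y0,x1,y1=200,210,320,370; s=600/160
im=cv2.resize(c["img"][y0:y1,x0:x1,::-1],None,fx=s,fy=s,interpolation=cv2.INTER_CUBIC)
for h,r,col in((0,.021,(0,0,255)),(.038,.021,(0,255,0))):
  for a in np.radians(np.arange(0,360,4)):
    p=o["ee_pos"]+T@np.array([r*np.cos(a),r*np.sin(a),.0168-h]); q=proj(c,p); cv2.circle(im,(int((q[0]-x0)*s),int((q[1]-y0)*s)),1,col,-1)
cv2.imwrite("pics/w4e.png",im)
```

```text
(no output)
```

View pics/w4e.png

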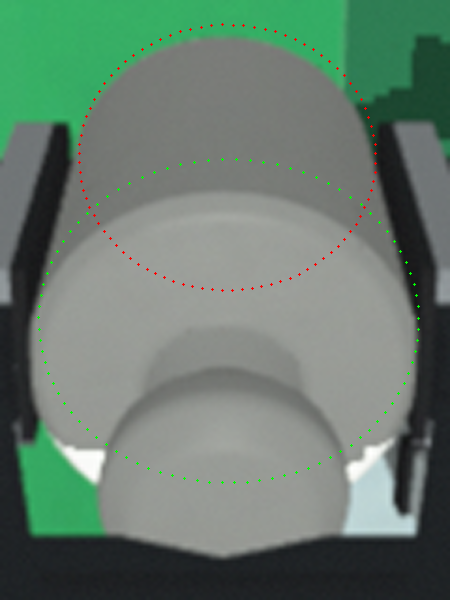

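Request:
play_rows(
  rows=[
    [1,[1.8,-2.2,0],[0.4,0.9,0]],
    [1,[1.8,-2.2,0],[0,0,0]],
    [1,[1.8,-2.2,0],[0,0,0]],
    [1,[0,0,0],[0,0,0]],
    [1,[0,0,0],[0,0,0]],
  ],
)

```text
time: 9.5
ee_pos: [0.556, 0.3004, 0.1673]
tcp_rot: [-179.7, -0.5, -0.3]
wrist_force: [-0.3, 0.2, -3.9]
opening: 0.0408
```

Run:
```python
from h import *
o=get_obs(); print(o["ee_pos"],o["tcp_rot"],o["opening"],o["wrist_force"])
c=camera("wrist"); save(c,"w5")
c=camera("side"); save(c,"s5",(190,190,270,290))
```

```text
[0.55596088 0.30042089 0.16725001] [-179.712836     -0.5040202    -0.30837209] 0.040794367128163526 [-0.31447101  0.24653225 -3.88576147]
```

View pics/w5.png

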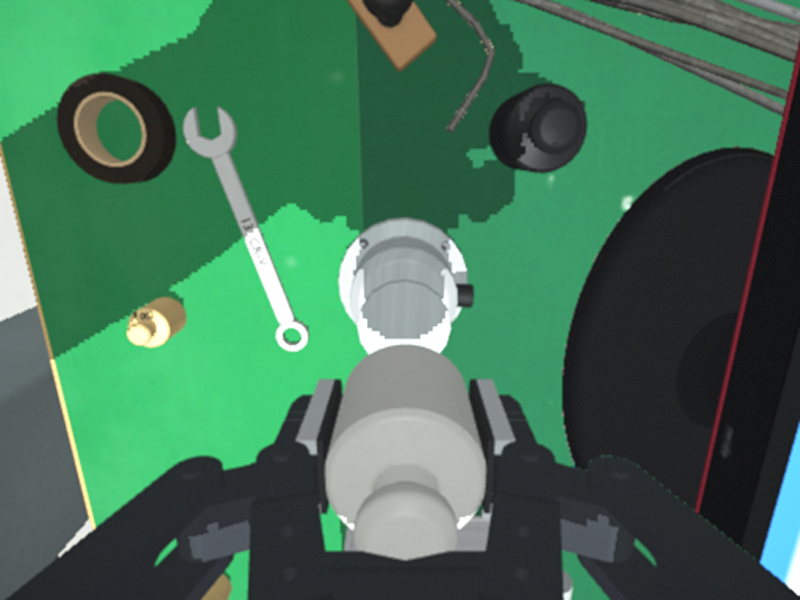

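View pics/s5.png

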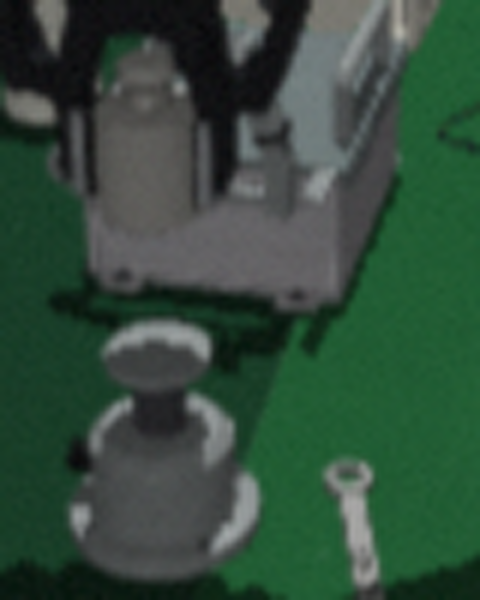

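Request:
play_rows(
  rows=[
    [1,[0,-0.2,1.5],[-0.3,-0.5,0]],
    [1,[0,0,1.5],[0,0,0]],
    [1,[0,0,1.5],[0,0,0]],
    [1,[0,0,0],[0,0,0]],
    [1,[0,0,0],[0,0,0]],
  ],
)

```text
time: 10.1
ee_pos: [0.5541, 0.3001, 0.118]
tcp_rot: [179.9, 0.1, -0.4]
wrist_force: [-0.3, 0.2, -3.1]
opening: 0.041
```

```bash
cat > ov.py <<'E'
from h import *
def ov(c,o,seat,n,x0=200,y0=130,x1=320,y1=330):
  T=rot(o["tcp_rot"]).as_matrix(); s=600/(y1-y0)
  im=cv2.resize(c["img"][y0:y1,x0:x1,::-1],None,fx=s,fy=s,interpolation=cv2.INTER_CUBIC)
  for h,r,col in((0,.021,(0,0,255)),):
   for a in np.radians(np.arange(0,360,4)):
    p=o["ee_pos"]+T@np.array([r*np.cos(a),r*np.sin(a),.0168-h]); q=proj(c,p); cv2.circle(im,(int((q[0]-x0)*s),int((q[1]-y0)*s)),1,col,-1)
    p=np.array(seat)+[.022*np.cos(a),.022*np.sin(a),0]; q=proj(c,p); cv2.circle(im,(int((q[0]-x0)*s),int((q[1]-y0)*s)),1,(255,0,0),-1)
  cv2.imwrite(f"pics/{n}.png",im)
E
python3 - <<'E'
from ov import *
o=get_obs(); print(o["ee_pos"],o["tcp_rot"],o["opening"],o["wrist_force"])
c=camera("wrist"); ov(c,o,(.556,.302,.086),"w6")
c=camera("side"); save(c,"s6",(190,190,270,290))
E
```

```text
[0.55414662 0.3000806  0.11798786] [ 1.79924827e+02  1.02052112e-01 -4.09370140e-01] 0.040981960527893255 [-0.26201621  0.19600066 -3.11250263]
```

View pics/w6.png

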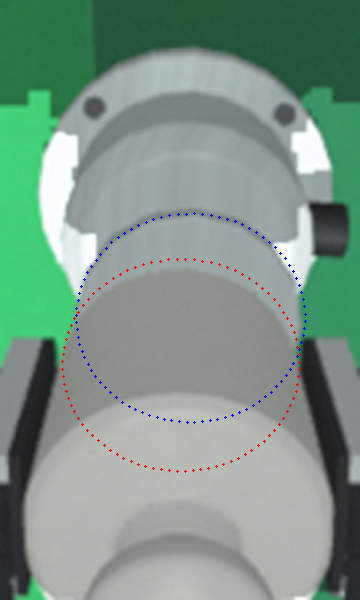

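View pics/s6.png

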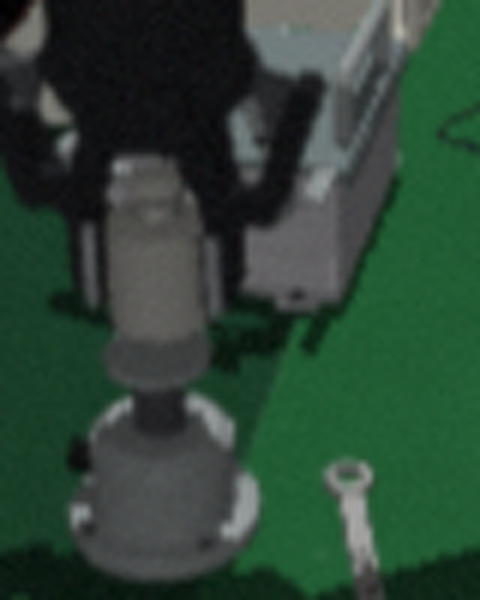

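Request:
play_rows(
  rows=[
    [1,[0.22,-0.25,0.4],[0,0,0]],
    [1,[0,0,0.4],[0,0,0]],
    [1,[0,0,0],[0,0,0]],
    [1,[0,0,0],[0,0,0]],
  ],
)

```text
time: 10.6
ee_pos: [0.5575, 0.3033, 0.1113]
tcp_rot: [-180.0, -0.1, -0.4]
wrist_force: [0.4, -0.8, -3.7]
opening: 0.0413
```

Request:
play_rows(
  rows=[
    [1,[-0.1,0,0.4],[0,0,0]],
    [1,[0,0,0.2],[0,0,0]],
    [1,[0,0,0],[0,0,0]],
    [1,[0,0,0],[0,0,0]],
  ],
)

```text
time: 11.0
ee_pos: [0.5564, 0.3033, 0.105]
tcp_rot: [-180.0, -0.1, -0.4]
wrist_force: [-0.9, 0.3, -4.3]
opening: 0.0409
```

Request:
play_rows(
  rows=[
    [1,[0,0,0.15],[0,0,0]],
    [1,[0,0,0.1],[0,0,0]],
    [1,[0,0,0],[0,0,0]],
  ],
)

```text
time: 11.3
ee_pos: [0.5565, 0.3034, 0.1029]
tcp_rot: [-180.0, -0.1, -0.4]
wrist_force: [-0.3, -0.4, -3.3]
opening: 0.0407
```

Request:
play_rows(
  rows=[
    [1,[0,0,0.1],[0,0,0]],
    [1,[0,0,0.05],[0,0,0]],
    [1,[0,0,0],[0,0,0]],
  ],
)

```text
time: 11.6
ee_pos: [0.5566, 0.3035, 0.1029]
tcp_rot: [-179.9, -0.2, -0.4]
wrist_force: [0.4, -1.1, -3.6]
opening: 0.0405
```

Run:
```python
from ov import *
o=get_obs(); print(o["ee_pos"],o["tcp_rot"],o["opening"],o["wrist_force"])
c=camera("wrist"); ov(c,o,(.556,.302,.086),"w7")
c=camera("side"); save(c,"s7",(190,190,270,290))
```

```text
[0.55658561 0.30345568 0.10289274] [-1.79926215e+02 -1.65036314e-01 -4.08224450e-01] 0.04054785859785119 [ 0.3805306  -1.0602285  -3.55105501]
```

View pics/w7.png

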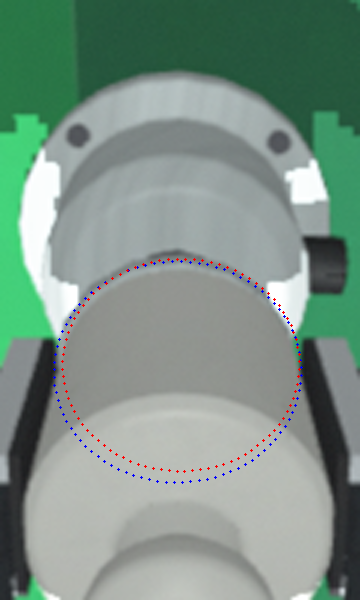

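View pics/s7.png

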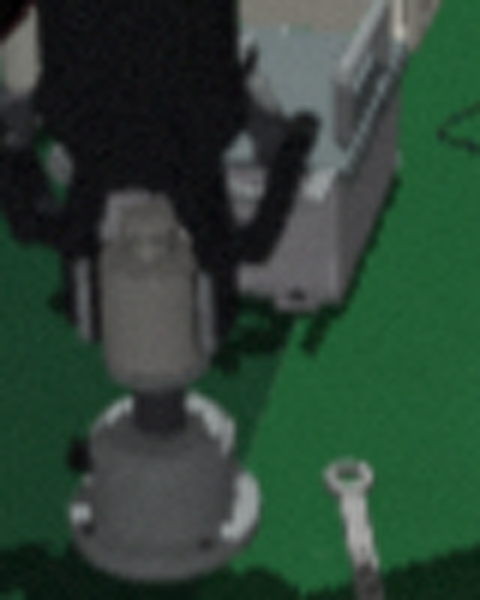

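Request:
play_rows(
  rows=[
    [1,[0,0,0.15],[0,0,0]],
    [1,[0,0,0.1],[0,0,0]],
  ],
)

```text
time: 11.9
ee_pos: [0.5566, 0.3035, 0.1028]
tcp_rot: [-179.9, -0.2, -0.4]
wrist_force: [-4.1, -2.5, 4.6]
opening: 0.0409
```

Run:
```python
from h import *
for i in range(4):
  o=get_obs(); print(o["ee_pos"],o["tcp_rot"],o["opening"],o["wrist_force"]); camera("wrist")
```

```text
[0.55662795 0.30345266 0.10282551] [-179.87885573   -0.24781123   -0.40980813] 0.04089113203207847 [-4.07540204 -2.4720247   4.62163932]
[0.55662964 0.30346013 0.10280347] [-179.87936683   -0.25038322   -0.40743248] 0.04101051810979373 [-4.32379143 -2.25503274  6.57593129]
[0.55662951 0.30347424 0.10279465] [-179.8783119    -0.24769986   -0.40858594] 0.040766271597660955 [-3.76053362 -2.66204863  7.00461282]
[0.55663173 0.30345158 0.10279221] [-179.87918754   -0.24559808   -0.41022264] 0.04093169628088624 [-3.4878676  -2.1430511   6.93444298]
```

Request:
play_rows(
  rows=[
    [1,[0,0,-0.05],[0,0,0]],
    [0.45,[0,0,0],[0,0,0]],
    [0.4,[0,0,0],[0,0,0]],
    [0.3,[0,0,0],[0,0,0]],
    [0.1,[0,0,0],[0,0,0]],
    [0,[0,0,0],[0,0,0]],
    [0,[0,0,0],[0,0,0]],
    [0,[0,0,0],[0,0,0]],
  ],
)

```text
time: 12.9
ee_pos: [0.5576, 0.304, 0.1036]
tcp_rot: [-179.8, -0.4, -0.4]
wrist_force: [0.5, -0.6, -0.1]
opening: 0.0851
```

Run:
```python
from ov import *
o=get_obs(); print(o["ee_pos"],o["tcp_rot"],o["opening"],o["wrist_force"])
c=camera("wrist"); ov(c,o,(.556,.302,.086),"w8")
c=camera("side"); save(c,"s8",(190,190,270,290))
```

```text
[0.5575785  0.3039737  0.10361518] [-179.81582387   -0.36474471   -0.40892926] 0.08514688734572025 [ 0.50039714 -0.64966814 -0.14732911]
```

View pics/w8.png

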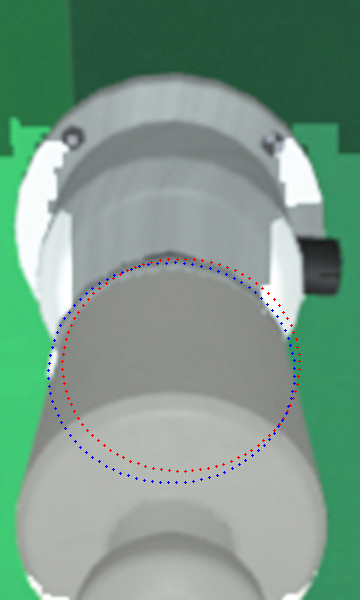

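View pics/s8.png

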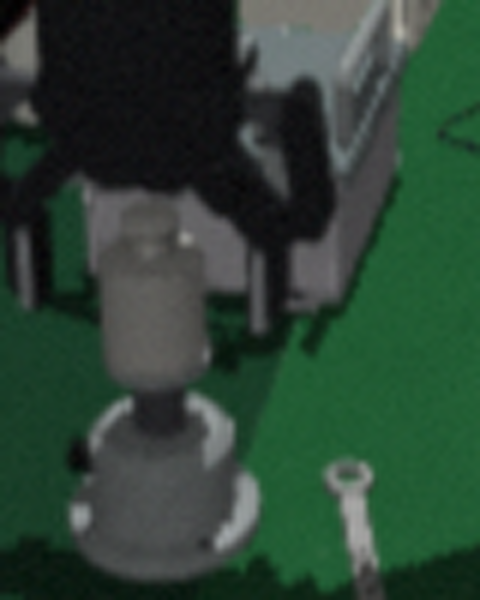

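Request:
play_rows(
  rows=[
    [0,[0,0,-1],[0,0,0]],
    [0,[0,0,-2.5],[0,0,0]],
    [0,[0,0,-3.5],[0,0,0]],
    [0,[0,0,-3.5],[0,0,0]],
    [0,[0,0,-2.5],[0,0,0]],
    [0,[0,0,0],[0,0,0]],
  ],
)

```text
time: 13.6
ee_pos: [0.5557, 0.303, 0.2411]
tcp_rot: [-179.8, -0.3, -0.4]
wrist_force: [-0.0, 0.0, -0.0]
opening: 0.085
```

Request:
play_rows(
  rows=[
    [0,[-1,4,0],[0,0,0]],
    [0,[-1,4,0],[0,0,0]],
    [0,[-1,4,0],[0,0,0]],
    [0,[-1,4,0],[0,0,0]],
    [0,[0,4,0],[0,0,3]],
    [0,[0,3,0],[0,0,0]],
    [0,[0,0,0],[0,0,0]],
    [0,[0,0,0],[0,0,0]],
  ],
)

```text
time: 14.4
ee_pos: [0.5098, 0.0663, 0.2386]
tcp_rot: [-179.8, -0.3, -3.4]
wrist_force: [-0.1, 0.2, 0.0]
opening: 0.0855
```

Run:
```python
from h import *
o=get_obs(); print(o["ee_pos"],o["tcp_rot"],o["opening"],o["wrist_force"])
c=camera("wrist"); save(c,"w9")
print(proj(c,(.512,.047,.112))*1.5625)
for t in("bar",):
    for r in spotter.spot_in(c,t): print(t,r,proj(c,r["point"])*1.56)
c=camera("side"); save(c,"s9",(160,150,300,290))
```

```text
[0.50983658 0.06626349 0.23858518] [-179.82036642   -0.33453907   -3.42100126] 0.08554619722429799 [-0.07721055  0.16016872  0.0267498 ]
[410.73753724 332.75995446]
bar {'point': [0.573, 0.0682, 0.0788], 'confidence': 0.67} [505.63598239 275.39449965]
bar {'point': [0.573, 0.0537, 0.074], 'confidence': 0.65} [503.99672709 295.58809287]
```

View pics/w9.png

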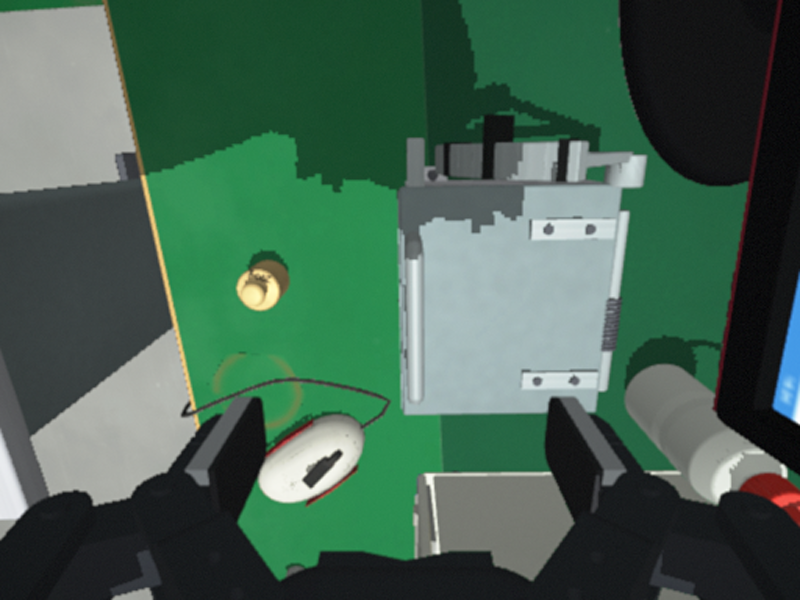

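View pics/s9.png

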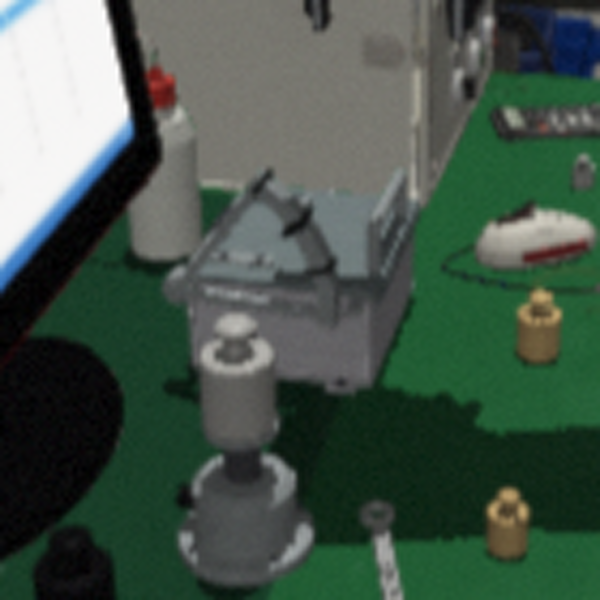

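Run:
```python
from h import *
c=camera("wrist")
a=plane(c,413.5/1.5625,242/1.5625,.114);b=plane(c,415.5/1.5625,399/1.5625,.114);print(a,b,(a+b)/2)
for u,v in((400,186),(403,412),(618,190),(597,412)):print(plane(c,u/1.5625,v/1.5625,.077))
```

```text
[0.51641794 0.10033979 0.114     ] [0.51276967 0.00712688 0.114     ] [0.5145938  0.05373334 0.114     ]
[0.51069551 0.12711533 0.077     ]
[ 0.50371826 -0.02247193  0.077     ]
[0.63885742 0.11743051 0.077     ]
[ 0.63588723 -0.03044302  0.077     ]
```

Request:
play_rows(
  rows=[
    [0,[0.5,1.4,2],[-0.2,-0.3,0]],
    [0,[0,0,3],[0,0,0]],
    [0,[0,0,2.5],[0,0,0]],
    [0,[0,0,0],[0,0,0]],
    [0,[0,0,0],[0,0,0]],
  ],
)

```text
time: 15.1
ee_pos: [0.5154, 0.0575, 0.1618]
tcp_rot: [180.0, -0.1, -2.8]
wrist_force: [-0.4, 0.2, 0.5]
opening: 0.0853
```

Run:
```python
from h import *
o=get_obs(); print(o["ee_pos"],o["tcp_rot"],o["opening"],o["wrist_force"])
c=camera("wrist"); save(c,"w10")
print(proj(c,(.514,.052,.112))*1.5625)
```

```text
[0.51537623 0.0575451  0.16184933] [ 1.79999326e+02 -6.16671224e-02 -2.84397147e+00] 0.08527187503969225 [-0.38048409  0.22088647  0.51331127]
[403.81311261 368.66323626]
```

View pics/w10.png

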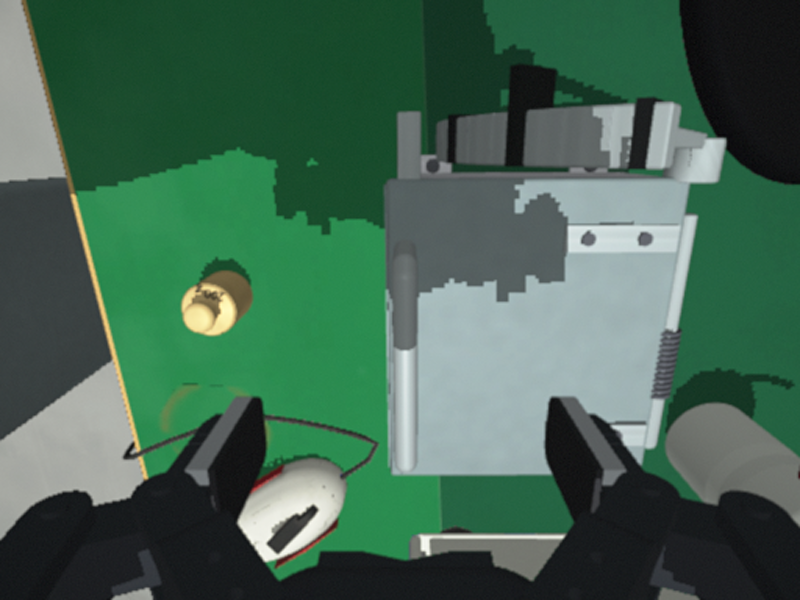

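Request:
play_rows(
  rows=[
    [0,[-0.1,0.2,1.5],[0,0,0]],
    [0,[0,0,2],[0,0,0]],
    [0,[0,0,1],[0,0,0]],
    [0,[0,0,0],[0,0,0]],
    [0,[0,0,0],[0,0,0]],
  ],
)

```text
time: 15.65
ee_pos: [0.5175, 0.0573, 0.1228]
tcp_rot: [-179.9, -0.6, -2.7]
wrist_force: [-0.3, 0.2, 0.3]
opening: 0.0851
```

Request:
play_rows(
  rows=[
    [0,[-0.35,0.2,1],[0,-0.6,0]],
    [0,[0,0,0.8],[0,0,0]],
    [0,[0,0,0],[0,0,0]],
    [0,[0,0,0],[0,0,0]],
  ],
)

```text
time: 16.05
ee_pos: [0.5147, 0.0555, 0.1054]
tcp_rot: [-179.9, -0.1, -2.7]
wrist_force: [-0.7, 0.5, 0.4]
opening: 0.0855
```

Run:
```python
from h import *
o=get_obs(); print(o["ee_pos"],o["tcp_rot"],o["opening"],o["wrist_force"])
c=camera("wrist"); save(c,"w11")
c=camera("side"); save(c,"s11",(180,150,300,250))
```

```text
[0.51468646 0.05547879 0.10542601] [-1.79889503e+02 -5.43126610e-02 -2.70928471e+00] 0.08547670222870306 [-0.7490006   0.5116899   0.41968121]
```

View pics/w11.png

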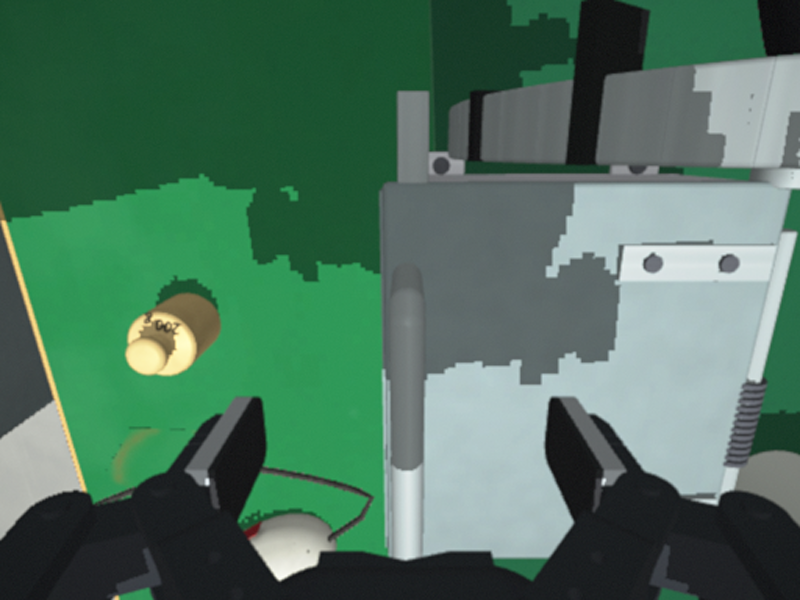

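View pics/s11.png

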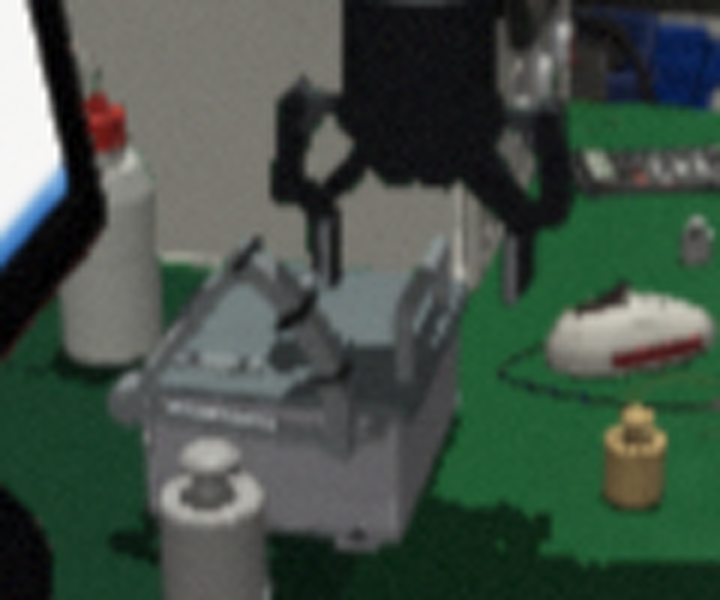

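Bar is centred between the fingers (column about 407). Closing.

Request:
play_rows(
  newtons=70,
  rows=[
    [1,[0,0,0],[0,0,0]],
    [1,[0,0,0],[0,0,0]],
    [1,[0,0,0],[0,0,0]],
    [1,[0,0,0],[0,0,0]],
    [1,[0,0,0],[0,0,0]],
    [1,[0,0,0],[0,0,0]],
    [1,[0,0,0],[0,0,0]],
    [1,[0,0,0],[0,0,0]],
    [1,[0,0,0],[0,0,0]],
    [1,[0,0,0],[0,0,0]],
    [1,[0,0,0],[0,0,0]],
  ],
)

```text
time: 17.25
ee_pos: [0.5152, 0.0556, 0.1064]
tcp_rot: [-179.9, -0.1, -2.7]
wrist_force: [0.4, -0.7, 0.5]
opening: 0.0076
```

Request:
play_rows(
  rows=[
    [1,[0.2,0,-0.62],[0,0,0]],
    [1,[0.25,0,-0.62],[0,0,0]],
    [1,[0.29,0,-0.6],[0,0,0]],
    [1,[0.29,0,-0.58],[0,0,0]],
    [1,[0.35,0,-0.56],[0,0,0]],
    [1,[0.35,0,-0.56],[0,0,0]],
    [1,[0,0,0],[0,0,0]],
    [1,[0,0,0],[0,0,0]],
  ],
)

```text
time: 18.05
ee_pos: [0.5313, 0.0548, 0.1415]
tcp_rot: [-179.9, 0.4, -2.7]
wrist_force: [-2.3, 0.5, -5.8]
opening: 0.0074
```

Run:
```python
from h import *
o=get_obs(); print(o["ee_pos"],o["tcp_rot"],o["opening"],o["wrist_force"])
c=camera("wrist"); save(c,"w12")
c=camera("side"); save(c,"s12",(180,150,300,250))
```

```text
[0.53127745 0.05478908 0.14147111] [-179.89514588    0.3861403    -2.68417033] 0.007448312372108815 [-2.33594644  0.47459754 -5.78967032]
```

View pics/w12.png

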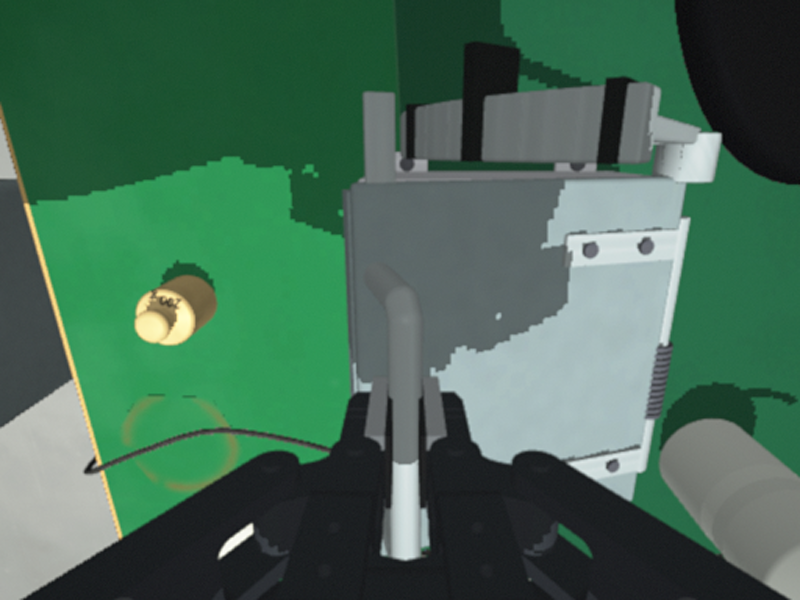

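View pics/s12.png

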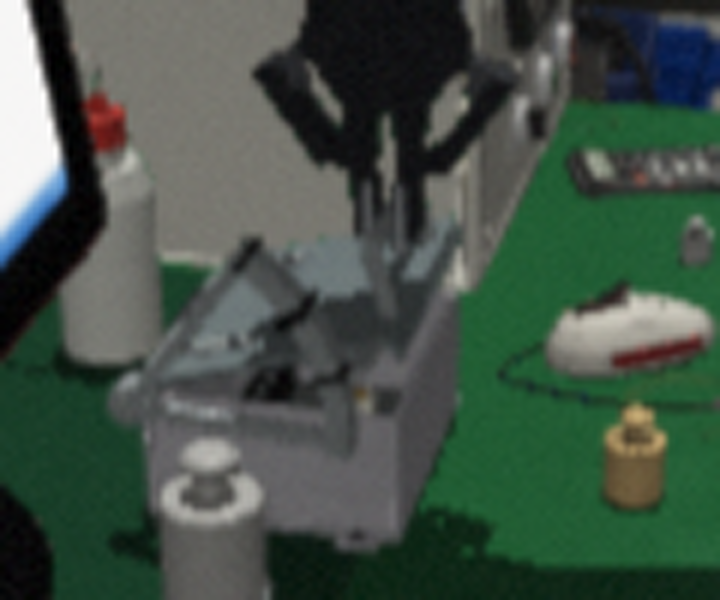

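Request:
play_rows(
  rows=[
    [1,[0.4,0,-0.52],[0,0,0]],
    [1,[0.42,0,-0.5],[0,0,0]],
    [1,[0.45,0,-0.48],[0,0,0]],
    [1,[0.45,0,-0.46],[0,0,0]],
    [1,[0.47,0,-0.44],[0,0,0]],
    [1,[0,0,0],[0,0,0]],
    [1,[0,0,0],[0,0,0]],
  ],
)

```text
time: 18.85
ee_pos: [0.5514, 0.0539, 0.1658]
tcp_rot: [-179.9, 0.9, -2.7]
wrist_force: [-5.3, 1.4, -6.8]
opening: 0.0076
```

Request:
play_rows(
  rows=[
    [1,[0.5,0,-0.4],[0,0,0]],
    [1,[0.3,0,-0.2],[0,0,0]],
    [1,[0,0,0],[0,0,0]],
    [1,[0,0,0],[0,0,0]],
  ],
)

```text
time: 19.25
ee_pos: [0.5577, 0.0536, 0.1718]
tcp_rot: [-179.9, 1.1, -2.6]
wrist_force: [-4.4, 0.9, -6.9]
opening: 0.0072
```

Run:
```python
from h import *
o=get_obs(); print(o["ee_pos"],o["tcp_rot"],o["opening"],o["wrist_force"])
c=camera("wrist"); save(c,"w13")
c=camera("side"); save(c,"s13",(180,150,300,250))
c=camera("top"); save(c,"t13",(150,120,290,225))
```

```text
[0.55771441 0.05360319 0.17182095] [-179.89242529    1.14943195   -2.64506564] 0.007220128431197055 [-4.35982123  0.86601572 -6.86054242]
```

View pics/w13.png

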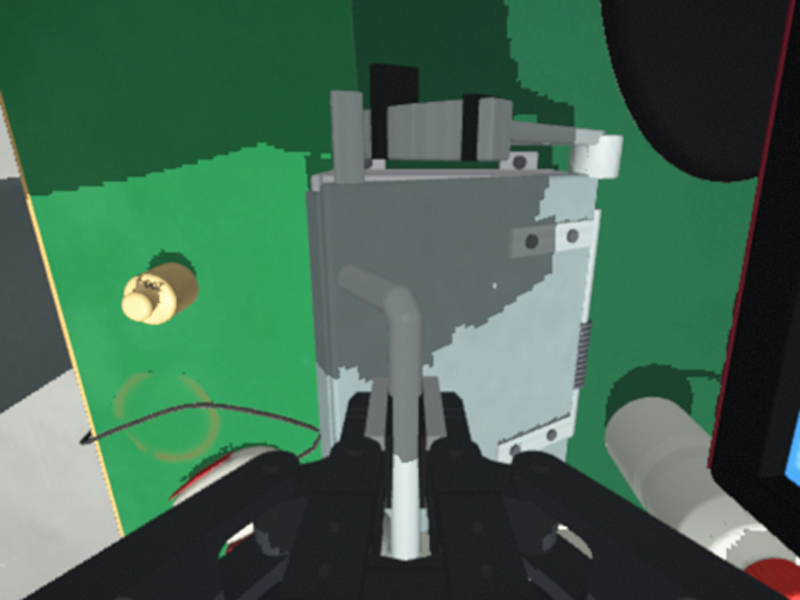

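View pics/s13.png

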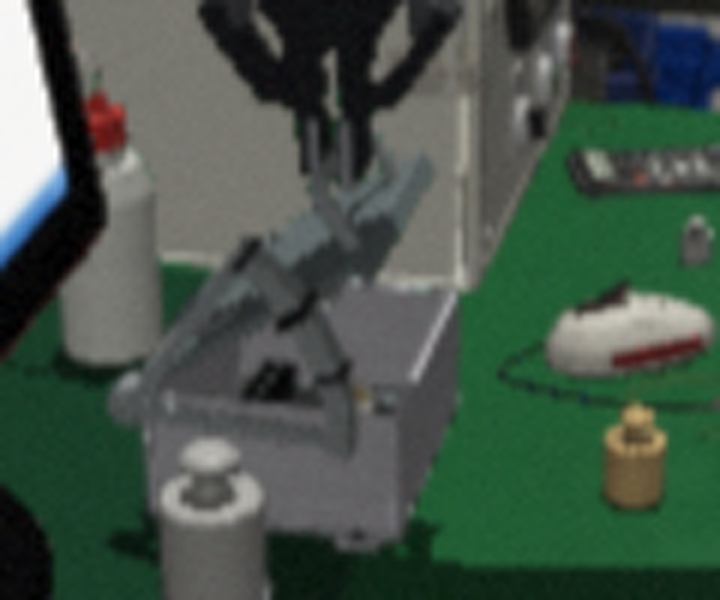

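Run:
```python
from h import *
c=camera("side"); x0,y0,x1,y1=180,150,300,250; s=6
im=cv2.resize(c["img"][y0:y1,x0:x1,::-1],None,fx=s,fy=s,interpolation=cv2.INTER_CUBIC)
yaw=np.radians(-2.7); ex=np.array([np.cos(yaw),np.sin(yaw),0]);ey=np.array([-np.sin(yaw),np.cos(yaw),0]);ez=np.array([0,0,1])
bar0=np.array([.515,.0545,.112]); H=bar0+.126*ex-.04*ez
for th,col in((.52,(255,0,0)),(.6,(0,0,255)),(.68,(0,255,255))):
  f=-np.cos(th)*ex+np.sin(th)*ez; n=np.sin(th)*ex+np.cos(th)*ez
  pts=[H+a*f+b*ey+.006*n for a,b in((0,.076),(.132,.076),(.132,-.076))]
  bp=[H+.126*f+.04*n+b*ey for b in(-.0375,.0375)]
  for P in(pts,bp):
    q=np.array([(proj(c,p)-[x0,y0])*s for p in P]).astype(int); cv2.polylines(im,[q],False,col,1)
  # rim ray
cv2.imwrite("pics/s14.png",im)
```

```text
(no output)
```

View pics/s14.png

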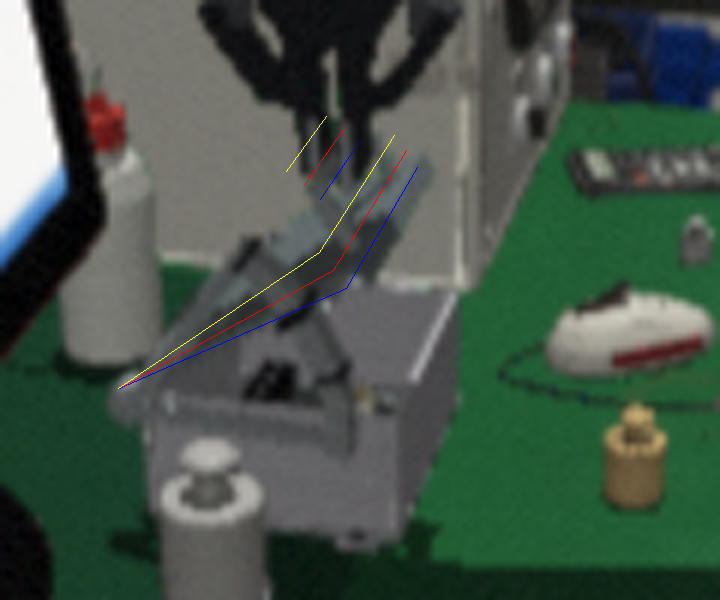

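View pics/t13.png

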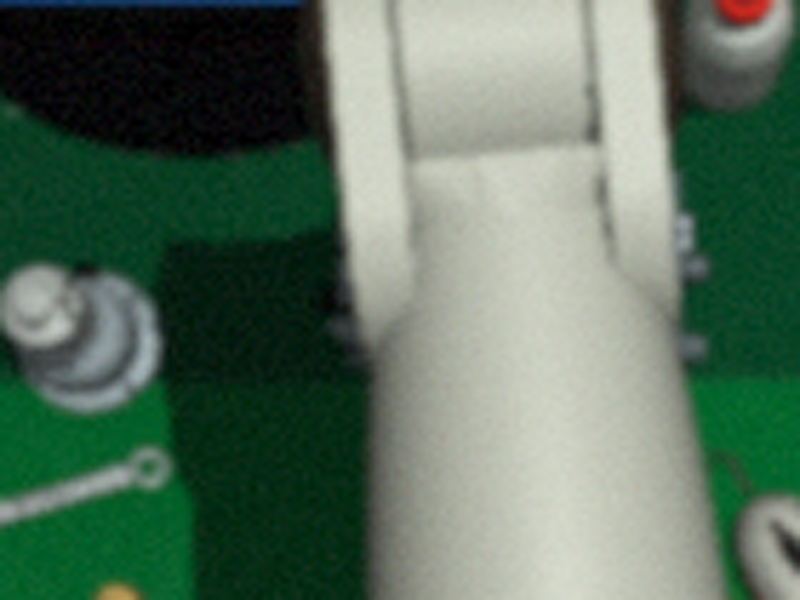

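Run:
```python
from h import *
c=camera("side"); x0,y0=180,150; s=6
yaw=np.radians(-2.7); ex=np.array([np.cos(yaw),np.sin(yaw),0]);ey=np.array([-np.sin(yaw),np.cos(yaw),0]);ez=np.array([0,0,1])
bar0=np.array([.515,.0545,.112]); H=bar0+.126*ex-.04*ez
out=[]
for f0,ths in(("s11",(0,)),("s13",(.52,.6,.68))):
 im=cv2.imread(f"pics/{f0}.png")
 im=cv2.convertScaleAbs(im,alpha=1.3,beta=15)
 for th,col in zip(ths,((255,0,0),(0,0,255),(0,255,255))):
  f=-np.cos(th)*ex+np.sin(th)*ez; n=np.sin(th)*ex+np.cos(th)*ez
  pts=[H+a*f+b*ey+.006*n for a,b in((0,.076),(.132,.076),(.132,-.076))]
  bp=[H+.126*f+.04*n+b*ey for b in(-.0425,.0425)]
  for P in(pts,bp):
    q=np.array([(proj(c,p)-[x0,y0])*s for p in P]).astype(int); cv2.polylines(im,[q],False,col,1)
 out.append(cv2.resize(im[90:430,100:480],None,fx=1.05*1.0,fy=1.05))
cv2.imwrite("pics/cmp.png",np.hstack(out))
```

```text
(no output)
```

View pics/cmp.png

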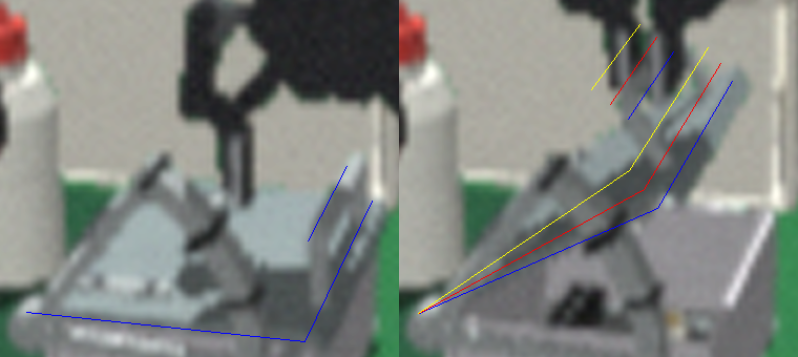

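Run:
```python
from h import *
c=camera("wrist"); s=2.6; x0,y0,x1,y1=180,30,410,260
yaw=np.radians(-2.7); ex=np.array([np.cos(yaw),np.sin(yaw),0]);ey=np.array([-np.sin(yaw),np.cos(yaw),0]);ez=np.array([0,0,1])
bar0=np.array([.515,.0545,.112]); H=bar0+.126*ex-.04*ez
im=cv2.resize(c["img"][y0:y1,x0:x1,::-1],None,fx=s,fy=s,interpolation=cv2.INTER_CUBIC)
for th,col in zip((.5,.6,.7),((255,0,0),(0,0,255),(0,255,255))):
  f=-np.cos(th)*ex+np.sin(th)*ez; n=np.sin(th)*ex+np.cos(th)*ez
  pts=[H+a*f+b*ey+.003*n for a,b in((0,-.076),(0,.076),(.132,.076),(.132,-.076))]
  bp=[H+.126*f+.04*n+b*ey for b in(-.0425,.0425)]+[H+.126*f+.003*n+.0425*ey]
  for P in(pts,bp):
    q=np.array([(proj(c,p)-[x0,y0])*s for p in P]).astype(int); cv2.polylines(im,[q],False,col,1)
for th in(0.6,.92):
  for b in(.083,.111):
    p=H+.112*(-np.cos(th)*ex+np.sin(th)*ez)+b*ey; q=((proj(c,p)-[x0,y0])*s).astype(int); cv2.circle(im,tuple(int(v) for v in q),3,(255,0,255),-1)
cv2.imwrite("pics/w14.png",im)
```

```text
(no output)
```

View pics/w14.png

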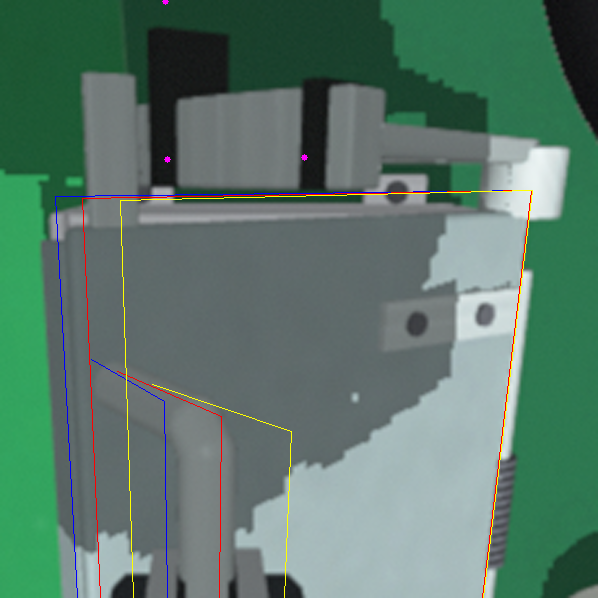

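```bash
cat > m.py <<'E'
from h import *
def cam_at(c,o,pos,rt):
  Rt=rot(o["tcp_rot"]); d=Rt.inv().apply(np.array(c["xyz"])-o["ee_pos"]); Rr=Rt.inv()*rot(c["orientation"])
  N=rot(rt); return dict(intrinsics=c["intrinsics"],xyz=np.array(pos)+N.apply(d),orientation=(N*Rr).as_euler('xyz',degrees=True))
def draw(im,c,H,yawd,ths,cols=((255,0,0),(0,0,255),(0,255,255))):
  yaw=np.radians(yawd); ex=np.array([np.cos(yaw),np.sin(yaw),0]);ey=np.array([-np.sin(yaw),np.cos(yaw),0]);ez=np.array([0,0,1])
  for th,col in zip(ths,cols):
    f=-np.cos(th)*ex+np.sin(th)*ez; n=np.sin(th)*ex+np.cos(th)*ez
    A=lambda a,b,h:H+a*f+b*ey+h*n
    L=[[A(.02,.076,.006),A(.132,.076,.006),A(.132,-.02,.006)],[A(.126,.0,.04),A(.126,.0425,.04),A(.126,.0425,.006)],[A(.122,.076,.003),A(.122,.111,.003)]]
    for P in L: cv2.polylines(im,[np.array([proj(c,p)*1.5625 for p in P]).astype(int)],False,col,1)
  for th in(.6,.92):
    f=-np.cos(th)*ex+np.sin(th)*ez
    cv2.polylines(im,[np.array([proj(c,p)*1.5625 for p in(H+.112*f+.083*ey,H+.112*f+.111*ey)]).astype(int)],False,(255,0,255),2)
E
python3 - <<'E'
from m import *
c=camera("wrist"); o=get_obs()
H=np.array([.515,.0545,.112])+[.126*np.cos(np.radians(2.7)),-.126*np.sin(np.radians(2.7)),-.04]
print(H)
for nm,p,r,ths in(("w11",(.51469,.05548,.10543),(-179.8895,-.0543,-2.7093),(0,)),("w12",(.53128,.05479,.14147),(-179.895,.386,-2.684),(.25,.3,.35))):
  im=cv2.imread(f"pics/{nm}.png"); draw(im,cam_at(c,o,p,r),H,-2.7,ths); cv2.imwrite(f"pics/{nm}m.png",im)
E
```

```text
[0.64086012 0.04856459 0.072     ]
```

View pics/w11m.png

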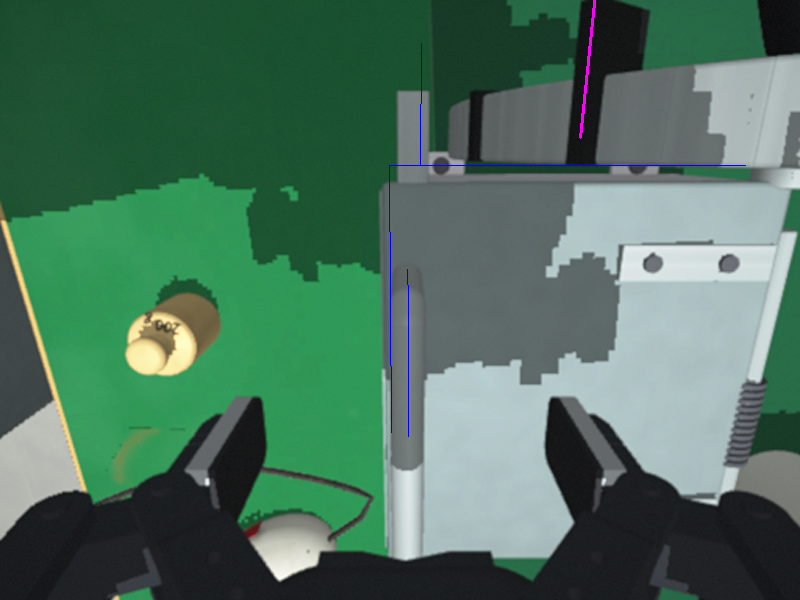

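View pics/w12m.png

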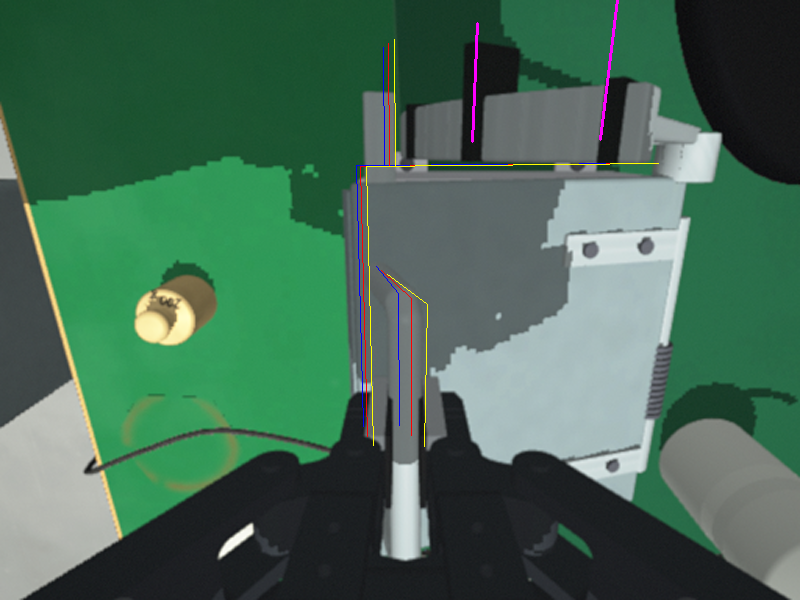

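Request:
play_rows(
  rows=[
    [1,[0.25,0,-0.2],[0,0,0]],
    [1,[0,0,0],[0,0,0]],
    [1,[0,0,0],[0,0,0]],
    [1,[0,0,0],[0,0,0]],
    [1,[0,0,0],[0,0,0]],
    [1,[0,0,0],[0,0,0]],
  ],
)

```text
time: 20.2
ee_pos: [0.56, 0.0535, 0.1736]
tcp_rot: [-179.9, 1.2, -2.6]
wrist_force: [-3.0, 1.0, -6.3]
opening: 0.0074
```

Run:
```python
from m import *
c=camera("wrist"); o=get_obs(); print(o["time"],o["ee_pos"],o["tcp_rot"],o["opening"],o["wrist_force"])
save(c,"w15"); im=cv2.imread("pics/w15.png"); draw(im,c,np.array([.6409,.0436,.072]),-2.7,(.52,.6,.68)); cv2.imwrite("pics/w15m.png",im[30:480,200:680])
s=camera("side"); save(s,"s15",(160,150,300,290))
e=o["ee_pos"]-np.array([.5152,.0556,.1064]); print(np.arctan2(40+e[2]*1e3,126-e[0]*1e3)-np.arctan2(40,126)); print(get_obs()["ee_pos"])
for r in spotter.spot_in(s,"weight_big"): print(r)
```

```text
20.25 [0.55996542 0.05349935 0.17361833] [-179.89524929    1.2226068    -2.6397449 ] 0.007376924206416055 [-4.68364183  1.87970243 -5.98402522]
0.6150160824730253
[0.55997347 0.05348575 0.17360768]
{'point': [0.5528, 0.319, 0.125], 'confidence': 0.88}
{'point': [0.6215, 0.3985, 0.0445], 'confidence': 0.57}
```

View pics/w15m.png

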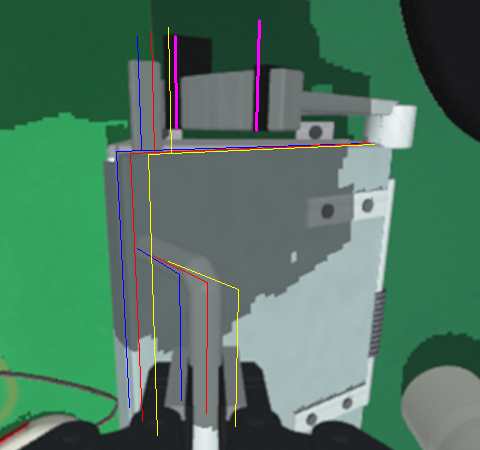

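View pics/s15.png

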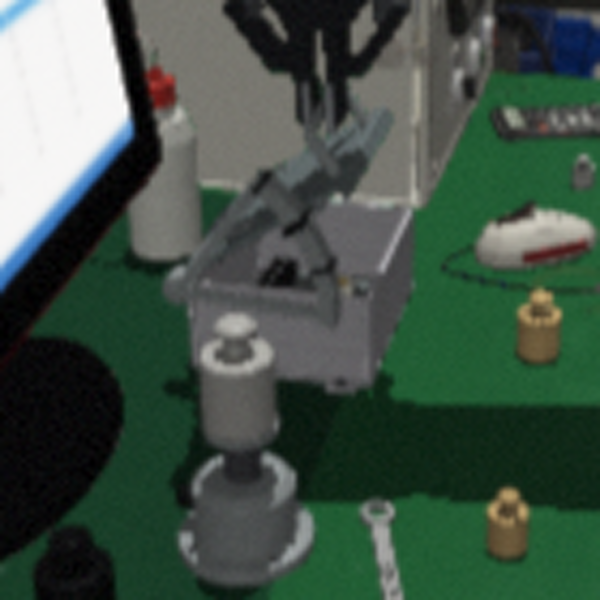

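```bash
python3 -c "
from workcell import *
print(job_done()); o=get_obs(); print(o['time'],o['ee_pos'],o['opening'],o['wrist_force'])"
```

```text
the job is handed in; nothing more can be done
None
the job is handed in; nothing more can be done
```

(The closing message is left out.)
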